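# Unlatch the condiment rack's gate and draw out its tray

## Task

Get the seasonings ready for service: lift the gravity latch bar of the steel condiment rack out of its catch by its black knob, swing the gate wide open, then draw the tray out as far as it goes. Never force the bar against its catch: feel gently for the height at which it comes free. Keep the jars, the shaker and the flask standing on the tray and leave everything else on the cabinet where it is.

Things in the scene. Friction and masses are not known exactly. Their poses are not given: they have to be found in the camera images.
- rack: condiment rack, fixed to the cabinet: low open-topped steel stand for one tray, 220 mm deep, 180 mm wide, posts 144 mm tall with black caps, its front to the robot. Origin: middle of its underside; x to its back, y to its left (seen from the robot), z up. The gate hangs on the left front post (y +83 mm), the catch is clamped on the right one (y -83 mm)
- latch_bar: gravity latch bar on the gate's front, flat steel, 6 mm thick (x), 12 mm high (z). Origin: its pivot, 85 mm above the rack's foot; it runs 112 mm along its -y, level at rest, its end inside the catch. x, y are the gate's own (the rack's while the gate is shut). It only turns about its pivot, end upwards, weighs about 90 g and drops back by itself
- catch_post (a point): front face of the rack's right front post, 85 mm up, 98 mm right of the bar's pivot. Here sits the catch, dark steel: a hook whose lip is 5 mm in front of the bar, 6 mm thick, and an arm with a rubber pad (10 N/mm) 16 mm above the lip's top. The bar leaves forwards between them. The catch's height is screw-set and NOT reported: here the bar must rise 3 to 29 mm to clear the lip; it meets the pad 2.5 to 4 mm later
- latch_knob (a point): middle of the black knob that lifts the bar: 17 mm in diameter, 28 mm long, axis along the bar's x, standing out forwards; 75 mm from the pivot, 32 mm in front of the bar's middle. Can be pinched from above with the fingers closing along the bar; it turns in the fingers as the bar rises. The catch's foremost face is 17 mm behind the knob's middle; nothing is in front
- gate (a joint): opening angle of the gate (rad), 0 shut, 1.85 at its stop. Wire frame 155 mm wide, 9 mm thick, top rail 104 mm and bottom rail 28 mm above the cabinet, free stile 149 mm from the hinge. It swings towards the robot and on to the left (clockwise from above); slight friction (0.06 N m) keeps it where it is left
- gate_hinge (a point): point on the gate's upright hinge axis, 85 mm above the cabinet, 8 mm in front of the posts' front faces. With the gate shut the knob's middle is 143 mm to the right of this axis and 45.5 mm in front of it
- tray (a joint): how far the tray is drawn out (m): 0 home, 0.125 at its stop. Friction about 1.5 N. It runs straight along the rack's -x, held down by its runners; the shut gate stops it after a few mm
- tray_grip (a point): middle of the cross bar of the tray's steel handle, 94 mm above the cabinet: round bar 10 mm thick, 80 mm long along the rack's y; 24 mm behind the gate's hinge axis, about 40 mm in front of the nearest things on the tray (flask, shaker); can be pinched from above
- flask: small black flask with a stepped cap, 57 mm across, 74 mm tall, front right on the tray; origin in the middle of its underside, z up; loose
- shaker: glass salt shaker with a grey cap, 44 mm across, 90 mm tall, front left on the tray; origin in the middle of its underside, z up; loose
- jar_red: spice jar with a yellow cap and a red and green label, 42 mm across, 106 mm tall, back right on the tray; origin in the middle of its underside, z up; loose
- jar_blue: spice jar with a yellow cap and a blue label, 42 mm across, 96 mm tall, back left on the tray; origin in the middle of its underside, z up; loose
- tamper: coffee tamper, steel foot and black turned grip, 58 mm across, 82 mm tall, on the black drip grille on the right; bystander. Origin in the middle of its underside, z up
- jigger: steel double jigger (hourglass shape), 44 mm across, 74 mm tall, on the drip grille; bystander. Origin in the middle of its underside, z up
- timer: red and white kitchen timer, 62 mm across, 38 mm tall, in front of the covered machine; bystander. Origin in the middle of its underside, z up
- sugar_box: bamboo box with sugar sticks, 60 x 68 x 92 mm, on the right; bystander. Origin in the middle of its underside, z up
Not all that is in view belongs to the job. Leave any purple look-alike of the shaker alone.

How it is judged:
By the outcome, as a careful person would: the job done as asked, in the order asked, and still so for the second after the job is handed in, with the robot touching nothing.
It also fails if it takes over 64 s, if anything falls off the work surface, if the arm or the gripper's body presses on something with over 40 N, if the wrist force passes 120 N, or if a joint passes its speed limit or range.

## Robot

A 6-joint arm with a two-finger parallel gripper is mounted at the origin on a cart in front of the work surface, level with it; the furniture and walls round the work are solid. World frame = base frame: x ahead of the robot, y to its left, z up, the work surface at z = 0. Lengths are in mm, angles in degrees, forces in N, time in s.
With the tool pointing down it reaches from about 350 to 850 mm from the base axis. Payload 8.1 kg.
Tool frame: the origin (TCP) lies at the very end of the fingers, on their centre line; the grasp point (between the pads) lies 19 mm behind it; z points along the fingers, y is the line along which they close (so a half turn about z gives the same grasp; the last joint's range is limited). The gripper opens to 85 mm and grips with 20 to 120 N. Pads are 22 mm wide; open, the fingers measure 114 mm over their backs; the gripper's body (76 mm by 85 mm) begins 54 mm behind the grasp point. The pads swing forward as they close: fully open they stand 13 mm farther back than shut.
Start: joints at [71.253, 7.471, 85.268, -0, 87.261, -4.893], TCP at [143.648, 582.555, 231.292] pointing down, gripper open.
Joint ranges: [-169.43, 169.43], [-51.17, 129.36], [1.28, 143.12], [-76.62, 256.62], [0, 156.53], [-152.29, 152.29]. Speed limits (degrees/s): [136.94, 136.94, 159.86, 180, 180, 180].

## Interface

Orientations are given as [roll, pitch, yaw] about the fixed x, y, z axes, in that order (R = Rz(yaw) Ry(pitch) Rx(roll)).
In Python, from bench import * gives the robot as it stands.
- The arm moves only by the tool play_rows, never from a script. Its argument "increments" is a list of rows, each a list of 3 entries, a list of its own where there are three numbers: the gripper's target within -1 to 1 (fully open at 1, half-way at 0, shut at -1), then the shift along the tool's x, y, z in mm, then the turn about the tool's z in rad. A call has 1 to 12 rows; each row shifts and turns the commanded pose from where the row before left it, along the tool's axes as they then stand; what a row does not reach is not made up. A row lasts 1/12 s, in which the tool goes at most 41.7 mm and 7.16 degrees, less where a joint would pass 70% of its speed; a pose out of reach is approached as far as the arm can. A call is refused whole if a number of a shift passes 41.7 or a number of a turn 0.125, either way. A call with a gripper value outside its range is refused whole. The fingers move at their own pace and stop on an object; "force" is the grip in N (left out, the last holds). Time passes only in rows, so rows that do not move let the fingers close. It gives the time, the measured TCP pose, the force, the opening and the grip force at its end, in the units of the state.
- sense(): the state, without advancing time (a new reading comes with each control period).
- snapshot(name): name is "scene" or "side" or "wrist"; returns a dict with "color" (420x560x3 uint8, red, green, blue), "intrinsics" (3x3 intrinsics, pixels), "k1" (the pictures are not rectified: a ray, as slopes to the right and down, at radius r is drawn at 1 + k1 r^2 times it, then the intrinsics apply), "world_from_camera" (4x4, takes a point from camera to world coordinates). Camera axes: x right, y down, z forward; pixel columns grow to the right and rows downward; lengths in mm; the calibration is good to about 2 mm. A picture is of the moment at which its call begins. There is no depth.
- hand_in(): hands the job in; it is judged then, once.
Trained networks look in a picture, given as the dict that the camera call returned (one of the last four; its "shot" number tells which), for a name from the list of things; names that differ only in an ending like _2 or _b are one class to them, and where a whole thing is asked for, a point or a joint stands for the part that bears it (a point fixed in the world has none). Each returns a list of dicts, best first, with "p" (0 to 1); they miss things now and then, are a little off and sometimes report something else, mostly with a low value. They report only what shows in the picture. A call takes as long as a camera call. They do not tell look-alikes from the thing itself.
- find_in(query, picture): "xyz" ([x, y, z] in mm, in the coordinates of the camera as it stood for that picture, good to about 4 mm: the middle of the surface that is visible of it).
- regions_of(query, picture): "mask" (420x560 bool, what is visible of it).
- pinpoint(query, picture): "xyz" ([x, y, z] in mm, in the coordinates of the camera as it stood for that picture, good to about 4 mm: a listed point, or the origin of a listed thing).
The state is a dict: "time": time; "joint_pos": joint angles; "qd": joint speeds; "joint_efforts": joint torques, N m; "tool_pos": TCP position; "tcp_rot": TCP orientation; "ft_force": force on the tool from outside, world axes, zero at the start; "wrist_torque": the same for the moment, N m; "finger_gap": finger opening in mm; "grip_force": force on a finger pad.
Only numpy, scipy, OpenCV 4.12 (cv2) and the standard library are available. Lean on these libraries where they do the work, as an engineer would, in place of code of your own. Each camera call takes 0.05 s, during which the arm holds its last target. There are 200 camera calls.

## Working session

There is one attempt and no reset: what is moved stays moved. The work goes in short steps, Python scripts to look and compute and a tool call to move; the robot and the scene stay as the last step left them, time stands still between calls to the robot, and variables do not carry over. Pictures are saved under pics/ and viewed, at most 10 in all, crops included, and the job is handed in when it is done.

Besides the shell and the picture viewer there is one more tool, called after "Request:" as name([rows], argument=value, ...), one row to a line, values as JSON. play_rows: Moves the arm, as the interface text tells. Its arguments: {"type":"object","properties":{"increments":{"type":"array","items":{"type":"array"}},"force":{"type":"number"}},"required":["increments"]}

```bash
mkdir -p pics; cat > h.py <<'E'
from bench import *
import numpy as np, cv2
def w(pic,p): return (np.array(pic["world_from_camera"])@np.r_[p,1])[:3]
def save(pic,name): cv2.imwrite("pics/"+name,cv2.cvtColor(pic["color"],cv2.COLOR_RGB2BGR))
def pt(pic,q,n=2):
    for d in pinpoint(q,pic)[:n]: print(q,round(d["p"],2),w(pic,d["xyz"]).round(1))
def px(pic,X):
    c=np.linalg.inv(np.array(pic["world_from_camera"]))@np.r_[X,1]; s=c[:2]/c[2]; s=s*(1+pic["k1"]*(s@s)); K=np.array(pic["intrinsics"])
    return (K[:2,:2]@s+K[:2,2]).round(0)
E
python3 - <<'E'
from h import *
s=sense(); print(s["tcp_rot"],s["tool_pos"],s["time"])
for n in ["scene","side"]:
    p=snapshot(n); save(p,n+"0.png"); print(n)
    for q in ["rack","latch_bar","latch_knob","catch_post","gate_hinge","tray_grip","flask","shaker","jar_red","jar_blue"]: pt(p,q)
E
```

```text
[-1.79894816e+02 -8.81482682e-03  1.66145931e+02] [143.47751529 582.02322668 230.2507038 ] 0.0
scene
rack 0.86 [667.8 162.8  -1.3]
rack 0.5 [666.  125.6  19.7]
latch_bar 0.49 [540.7 154.   85.9]
latch_knob 0.64 [526.   75.4  86.4]
catch_post 0.98 [588.   61.7  81.2]
gate_hinge 0.7 [542.  222.6  85.1]
tray_grip 0.75 [588.  143.8  95.3]
flask 0.46 [671.9 125.   19.8]
flask 0.41 [579.2  57.7  83.6]
shaker 0.82 [4.435e+02 3.044e+02 3.000e-01]
shaker 0.52 [ 449.6 -282.1   20.4]
jar_red 0.6 [729.7 136.7  17.1]
jar_blue 0.74 [711.1 204.8  21.9]
jar_blue 0.4 [ 4.595e+02 -4.277e+02  3.000e-01]
side
latch_bar 0.46 [540.5 156.5  81.5]
latch_knob 0.45 [521.8  70.3  88.4]
catch_post 0.71 [579.9  62.9  87.1]
gate_hinge 0.72 [540.2 222.   84.2]
tray_grip 0.81 [581.4 146.5  91.4]
shaker 0.74 [649.4 198.3  23.1]
shaker 0.66 [443.2 305.    5.8]
jar_blue 0.7 [710.6 199.6  25.7]
```

View pics/scene0.png

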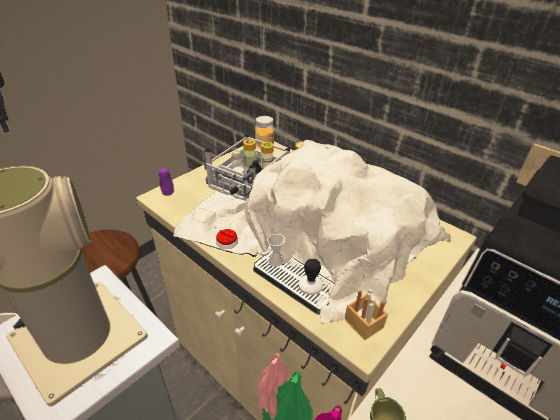

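View pics/side0.png

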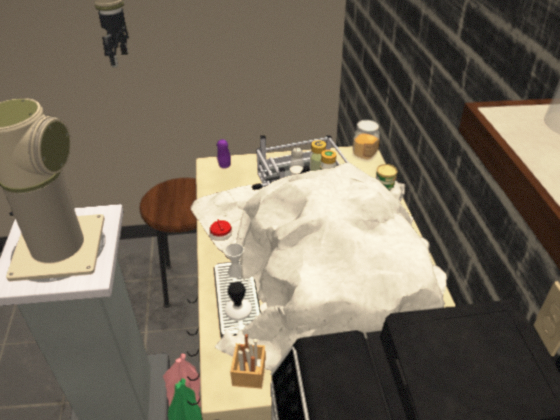

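Scene picture: the rack is at about (235,170), partly hidden by the sheet. The purple look-alike stands left of it at (166,181), and at (224,153) in the side view.
Things that could be taken for the knob:
- Black blob low on the front right of the rack: side (257,186), scene (235,192).
- Black post caps: scene (208,153), side (262,138).
- Dark catch just behind the knob: side (262,180).
- Black flask, hidden in the side view.

By the description, the knob is the forward blob at side (257,186). I'll move above its front and check it with the wrist camera.

Request:
play_rows([
  [0,[0,0,0],-0.109],
  [0,[0,0,0],-0.109],
  [0,[0,0,0],-0.109],
  [0,[0,0,0],-0.109],
  [0,[-13.6,-35,0],0],
  [0,[-13.6,-35,0],0],
  [0,[-13.6,-35,0],0],
  [0,[-13.6,-35,0],0],
  [0,[-13.6,-35,0],0],
  [0,[-13.6,-35,0],0],
  [0,[-13.6,-35,0],0],
  [0,[-13.6,-35,0],0],
], force=30)

```text
time: 2.1
tool_pos: [305.0, 327.3, 231.5]
tcp_rot: [180.0, 0.0, -168.9]
ft_force: [0.8, -0.3, 0.2]
finger_gap: 42.6
grip_force: 0.0
```

Request:
play_rows([
  [0,[-13.6,-35,0],0],
  [0,[-13.6,-35,0],0],
  [0,[-13.6,-35,0],0],
  [0,[-13.6,-35,0],0],
  [0,[-13.6,-35,0],0],
  [0,[-13.6,-35,0],0],
  [0,[-13.6,-35,0],0],
  [0,[-13.6,-35,0],0],
  [0,[0,0,0],0],
  [0,[0,0,0],0],
])

```text
time: 2.93
tool_pos: [465.8, 73.3, 231.2]
tcp_rot: [180.0, -0.0, -169.1]
ft_force: [-0.1, 0.4, -0.3]
finger_gap: 42.7
grip_force: 0.0
```

```bash
python3 - <<'E'
from h import *
s=sense(); print(s["tcp_rot"],s["tool_pos"],s["time"],s["finger_gap"],s["joint_pos"])
p=snapshot("wrist"); save(p,"w1.png"); print(np.array(p["world_from_camera"]).round(2))
for q in ["rack","latch_bar","latch_knob","catch_post","gate_hinge","tray_grip","flask","shaker"]: pt(p,q)
E
```

```text
[ 1.79997811e+02 -2.23827712e-02 -1.69100424e+02] [465.78819074  73.3256415  231.18890889] 2.9333 42.71251453924638 [ 2.71333717e+00 -1.28143950e+01  1.04933217e+02 -1.02121129e-03
  8.79036438e+01 -9.81862005e+01]
[[-1.9000e-01  9.4000e-01  2.8000e-01  3.9420e+02]
 [ 9.8000e-01  1.8000e-01  5.0000e-02  6.0780e+01]
 [ 0.0000e+00  2.9000e-01 -9.6000e-01  3.7364e+02]
 [ 0.0000e+00  0.0000e+00  0.0000e+00  1.0000e+00]]
rack 0.66 [664.2 161.1  -0.7]
latch_knob 0.72 [524.6  75.   84.9]
catch_post 0.55 [584.5  56.9  84.7]
gate_hinge 0.84 [544.  224.1  84.4]
tray_grip 0.76 [582.6 145.8  98.4]
flask 0.76 [664.5 130.6  22. ]
shaker 0.75 [452.6 307.3  -2.1]
shaker 0.58 [653.3 193.7  25. ]
```

View pics/w1.png

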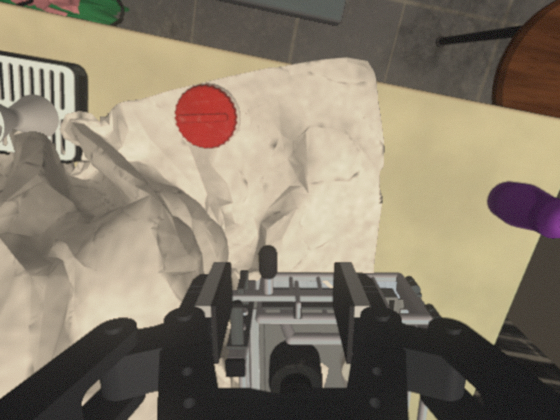

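The wrist view shows the black knob at about (268,262), standing forward of the bar at row ~295. The catch is at (240,290), the flask at (297,365) and the purple look-alike at (525,205). The sheet's edge is left of column 225. The choice is confirmed, so I'll refine it by intersecting pixel rays with z=85.

```bash
cat >> h.py <<'E'
def ray(pic,u,v,z):
    K=np.array(pic["intrinsics"]); k=pic["k1"]
    d=cv2.undistortPoints(np.array([[[u,v]]],float),K,np.array([k,0,0,0.]))[0,0]
    T=np.array(pic["world_from_camera"]); r=T[:3,:3]@np.r_[d,1]; o=T[:3,3]
    return (o+r*(z-o[2])/r[2])
E
python3 - <<'E'
from h import *
p=snapshot("wrist")
c=p["color"][235:320,200:345]; cv2.imwrite("pics/k1.png",cv2.cvtColor(cv2.resize(c,None,fx=5,fy=5,interpolation=2),cv2.COLOR_RGB2BGR))
m=regions_of("latch_knob",p)
for d in m[:2]:
    ys,xs=np.nonzero(d["mask"]); print(d["p"],xs.min(),xs.max(),ys.min(),ys.max(),xs.mean(),ys.mean())
for u,v in [(268,246),(268,262),(268,276)]: print(ray(p,u,v,85))
for u,v in [(248,292),(400,292)]: print(ray(p,u,v,91))
E
```

```text
0.77 231 332 245 302 275.80212765957447 283.77606382978723
0.52 233 435 246 324 310.85747437632955 295.2438599883968
[512.53483246  74.247599    85.        ]
[527.02664235  76.95066412  85.        ]
[540.03118487  79.37690656  85.        ]
[555.24464284  64.94858621  91.        ]
[529.77832546 192.99530092  91.        ]
```

View pics/k1.png

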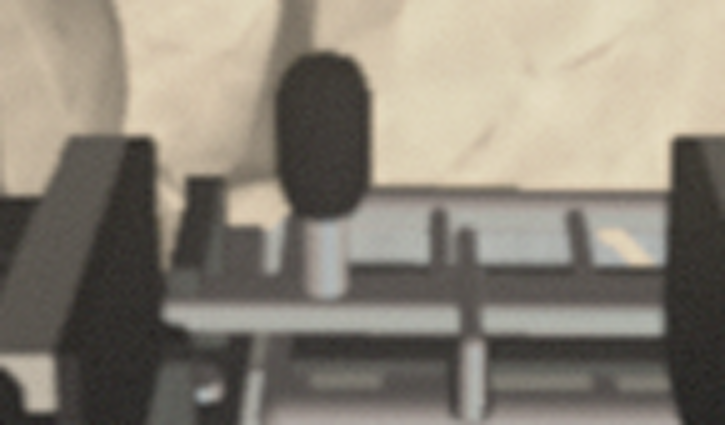

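Knob middle is about (525,74,85). I'll go in 2 mm forward of it to keep clear of the catch, with the opening at about 30 mm.

Request:
play_rows([
  [-0.3,[-19,-3.4,0],0],
  [-0.3,[-19,-3.4,0],0],
  [-0.3,[-18.6,-3.4,0],0],
  [-0.3,[0,0,30],0],
  [-0.3,[0,0,30],0],
  [-0.3,[0,0,30],0],
  [-0.3,[0,0,15],0],
  [-0.3,[0,0,0],0],
])

```text
time: 4.15
tool_pos: [519.4, 76.0, 121.4]
tcp_rot: [179.9, -0.5, -168.9]
ft_force: [-1.2, 0.5, -1.1]
finger_gap: 29.9
grip_force: 0.0
```

```bash
python3 - <<'E'
from h import *
p=snapshot("wrist"); print(sense()["tool_pos"]); pt(p,"latch_knob")
c=p["color"][180:420,140:420]; cv2.imwrite("pics/k2.png",cv2.cvtColor(cv2.resize(c,None,fx=2.5,fy=2.5,interpolation=2),cv2.COLOR_RGB2BGR))
print(px(p,[525,74,85]))
E
```

```text
[520.90173868  76.0129076  124.137717  ]
latch_knob 0.7 [527.3  75.1  83.5]
[274. 254.]
```

View pics/k2.png

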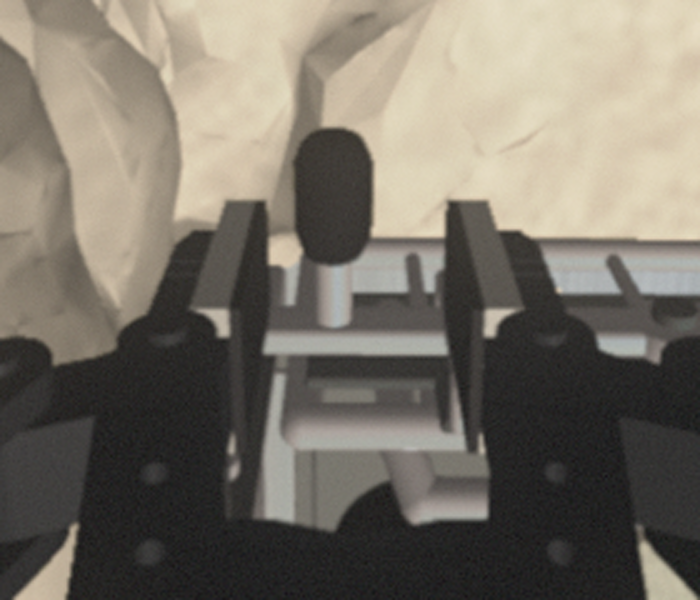

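The crop shows the knob at (333,195) between the fingers, whose middle is at column 357. I need to shift about 2 mm to the right. Settle and descend further.

Request:
play_rows([
  [-0.3,[-1,-1,0],0],
  [-0.3,[0,0,0],0],
  [-0.3,[0,0,0],0],
  [-0.3,[0,0,0],0],
])

```text
time: 4.58
tool_pos: [524.8, 75.2, 127.7]
tcp_rot: [-180.0, 0.1, -168.9]
ft_force: [-0.4, 0.2, 0.0]
finger_gap: 29.8
grip_force: 0.0
```

Request:
play_rows([
  [-0.3,[0,-1.5,15],0],
  [-0.3,[0,0,15],0],
  [-0.3,[0,0,15],0],
  [-0.3,[0,0,10],0],
  [-0.3,[0,0,4],0],
  [-0.3,[0,0,0],0],
  [-0.3,[0,0,0],0],
  [-0.3,[0,0,0],0],
])

```text
time: 5.25
tool_pos: [525.0, 73.8, 68.4]
tcp_rot: [-180.0, 0.1, -168.9]
ft_force: [0.6, 0.9, -0.5]
finger_gap: 29.7
grip_force: 0.0
```

Request:
play_rows([
  [-1,[0,0,0],0],
  [-1,[0,0,0],0],
  [-1,[0,0,0],0],
  [-1,[0,0,0],0],
  [-1,[0,0,0],0],
  [-1,[0,0,0],0],
], force=30)

```text
time: 5.75
tool_pos: [525.2, 72.3, 68.6]
tcp_rot: [-179.9, 0.1, -168.9]
ft_force: [-0.8, -8.5, 3.5]
finger_gap: 15.6
grip_force: 29.2
```

Request:
play_rows([
  [-1,[0,-1.5,0],0],
  [-1,[0,0,-1],0],
  [-1,[0,0,-1],0],
  [-1,[0,0,-1],0],
  [-1,[0,0,0],0],
  [-1,[0,0,0],0],
  [-1,[0,0,0],0],
])

```text
time: 6.33
tool_pos: [524.3, 72.2, 70.1]
tcp_rot: [-180.0, -0.0, -168.9]
ft_force: [2.0, -1.6, -3.6]
finger_gap: 15.6
grip_force: 29.3
```

Request:
play_rows([
  [-1,[0,0,0],0],
  [-1,[0,0,0],0],
])

```text
time: 6.5
tool_pos: [524.3, 72.2, 70.1]
tcp_rot: [180.0, -0.0, -168.9]
ft_force: [0.4, -1.1, -3.2]
finger_gap: 15.8
grip_force: 29.3
```

Request:
play_rows([
  [-1,[0,0,-0.5],0],
  [-1,[0,0,-0.5],0],
  [-1,[0,0,0],0],
  [-1,[0,0,0],0],
])

```text
time: 6.83
tool_pos: [524.3, 72.2, 71.2]
tcp_rot: [180.0, -0.0, -168.9]
ft_force: [0.3, -0.9, -3.5]
finger_gap: 15.6
grip_force: 29.3
```

Request:
play_rows([
  [-1,[0,0,-0.7],0],
  [-1,[0,0,-0.7],0],
  [-1,[0,0,-0.6],0],
  [-1,[0,0,0],0],
  [-1,[0,0,0],0],
])

```text
time: 7.25
tool_pos: [524.4, 72.3, 73.3]
tcp_rot: [180.0, -0.0, -168.9]
ft_force: [0.3, -0.2, -3.3]
finger_gap: 15.9
grip_force: 29.3
```

Request:
play_rows([
  [-1,[0,0,-0.5],0],
  [-1,[0,0.2,-0.5],0],
  [-1,[0,0,-0.5],0],
  [-1,[0,0,0],0],
  [-1,[0,0,0],0],
])

```text
time: 7.67
tool_pos: [524.5, 72.4, 74.9]
tcp_rot: [-180.0, 0.0, -168.9]
ft_force: [0.0, -0.7, -2.8]
finger_gap: 15.9
grip_force: 29.4
```

Request:
play_rows([
  [-1,[0,0.2,-0.5],0],
  [-1,[0,0,-0.5],0],
  [-1,[0,0,-0.5],0],
  [-1,[0,0,0],0],
  [-1,[0,0,0],0],
])

```text
time: 8.08
tool_pos: [524.4, 72.6, 76.3]
tcp_rot: [-180.0, 0.0, -168.9]
ft_force: [0.7, -2.9, -3.3]
finger_gap: 15.5
grip_force: 29.6
```

Request:
play_rows([
  [-1,[0,0.2,-0.5],0],
  [-1,[0,0,-0.5],0],
  [-1,[0,0,-0.5],0],
  [-1,[0,0,0],0],
  [-1,[0,0,0],0],
])

```text
time: 8.5
tool_pos: [524.4, 72.7, 77.9]
tcp_rot: [-180.0, 0.0, -168.9]
ft_force: [-1.0, -4.2, -2.5]
finger_gap: 15.9
grip_force: 29.8
```

Request:
play_rows([
  [-1,[0,0,-0.5],0],
  [-1,[0,0,-0.5],0],
  [-1,[0,0,-0.5],0],
  [-1,[0,0,0],0],
  [-1,[0,0,0],0],
])

```text
time: 8.92
tool_pos: [524.4, 72.8, 79.3]
tcp_rot: [-180.0, 0.0, -168.9]
ft_force: [-0.4, -4.2, -4.0]
finger_gap: 15.6
grip_force: 29.8
```

Request:
play_rows([
  [-1,[0,0.1,-0.5],0],
  [-1,[0,0,-0.5],0],
  [-1,[0,0,-0.5],0],
  [-1,[0,0,0],0],
  [-1,[0,0,0],0],
])

```text
time: 9.33
tool_pos: [524.3, 73.0, 80.8]
tcp_rot: [180.0, 0.0, -168.9]
ft_force: [0.3, -3.2, -3.8]
finger_gap: 15.8
grip_force: 29.9
```

Request:
play_rows([
  [-1,[0,0.2,-0.5],0],
  [-1,[0,0,-0.5],0],
  [-1,[0,0,-0.5],0],
  [-1,[0,0,0],0],
  [-1,[0,0,0],0],
])

```text
time: 9.75
tool_pos: [524.3, 73.2, 82.3]
tcp_rot: [180.0, 0.0, -168.9]
ft_force: [0.5, -3.0, -4.1]
finger_gap: 15.8
grip_force: 29.8
```

Request:
play_rows([
  [-1,[0,0.2,-0.5],0],
  [-1,[0,0,-0.5],0],
  [-1,[0,0,-0.5],0],
  [-1,[0,0,0],0],
  [-1,[0,0,0],0],
])

```text
time: 10.17
tool_pos: [524.3, 73.5, 83.9]
tcp_rot: [180.0, 0.0, -168.9]
ft_force: [-0.7, -1.5, -2.7]
finger_gap: 15.9
grip_force: 29.8
```

Request:
play_rows([
  [-1,[0,0.2,-0.5],0],
  [-1,[0,0.1,-0.5],0],
  [-1,[0,0,-0.5],0],
  [-1,[0,0,0],0],
  [-1,[0,0,0],0],
])

```text
time: 10.58
tool_pos: [524.3, 73.7, 85.4]
tcp_rot: [180.0, 0.0, -168.9]
ft_force: [-0.4, -1.4, -3.3]
finger_gap: 15.7
grip_force: 29.7
```

Request:
play_rows([
  [-1,[0,0.2,-0.5],0],
  [-1,[0,0.1,-0.5],0],
  [-1,[0,0,-0.5],0],
  [-1,[0,0,0],0],
  [-1,[0,0,0],0],
])

```text
time: 11.0
tool_pos: [524.1, 74.0, 86.8]
tcp_rot: [180.0, -0.0, -168.9]
ft_force: [0.4, -1.6, -2.7]
finger_gap: 15.6
grip_force: 29.5
```

Request:
play_rows([
  [-1,[0,0.2,-0.5],0],
  [-1,[0,0.1,-0.5],0],
  [-1,[0,0,-0.4],0],
  [-1,[0,0,0],0],
  [-1,[0,0,0],0],
])

```text
time: 11.42
tool_pos: [524.1, 74.3, 88.2]
tcp_rot: [180.0, -0.0, -168.9]
ft_force: [1.0, -1.4, -3.8]
finger_gap: 15.9
grip_force: 29.3
```

Request:
play_rows([
  [-1,[0,0.2,-0.5],0],
  [-1,[0,0.1,-0.5],0],
  [-1,[0,0,-0.4],0],
  [-1,[0,0,0],0],
  [-1,[0,0,0],0],
])

```text
time: 11.83
tool_pos: [523.9, 74.5, 89.1]
tcp_rot: [180.0, -0.0, -168.9]
ft_force: [3.2, -2.1, -11.3]
finger_gap: 15.7
grip_force: 29.4
```

Pad felt at z ≈ 88.5. Back off into the middle of the window.

Request:
play_rows([
  [-1,[0,0,0],0],
  [-1,[0,-0.3,1.2],0],
  [-1,[0,0,1],0],
  [-1,[0,0,0],0],
  [-1,[0,0,0],0],
  [-1,[0,0,0],0],
])

```text
time: 12.33
tool_pos: [524.5, 74.2, 88.0]
tcp_rot: [-180.0, 0.0, -168.9]
ft_force: [-0.3, -1.8, -1.0]
finger_gap: 15.7
grip_force: 30.4
```

Request:
play_rows([
  [-1,[0,0,0.5],0],
  [-1,[0,0,0],0],
  [-1,[1.4,0.5,0],0.01],
  [-1,[1.4,0.5,0],0.01],
  [-1,[1.4,0.5,0],0.01],
  [-1,[1.4,0.5,0],0.01],
  [-1,[0,0,0],0],
  [-1,[0,0,0],0],
])

```text
time: 13.0
tool_pos: [518.1, 75.1, 87.0]
tcp_rot: [-180.0, -0.0, -171.2]
ft_force: [-1.3, -5.2, 1.2]
finger_gap: 15.2
grip_force: 30.8
```

Request:
play_rows([
  [-1,[0,-0.8,-0.4],0],
  [-1,[1.4,0.4,0],0.01],
  [-1,[1.4,0.4,0],0.01],
  [-1,[1.4,0.4,0],0.01],
  [-1,[1.4,0.4,0],0.01],
  [-1,[0,0,0],0],
  [-1,[0,0,0],0],
])

```text
time: 13.58
tool_pos: [512.4, 76.1, 87.2]
tcp_rot: [179.9, 0.0, -173.5]
ft_force: [1.6, 5.4, -2.0]
finger_gap: 15.7
grip_force: 30.5
```

Request:
play_rows([
  [-1,[2.8,1.8,0],0.02],
  [-1,[4.2,1.5,0],0.03],
  [-1,[4.2,1.4,0],0.03],
  [-1,[4.2,1.4,0],0.03],
  [-1,[4.2,1.4,0],0.03],
  [-1,[4.2,1.4,0],0.03],
  [-1,[4.2,1.4,0],0.03],
  [-1,[0,0,0],0],
  [-1,[0,0,0],0],
])

```text
time: 14.33
tool_pos: [484.1, 85.4, 87.4]
tcp_rot: [179.9, 0.0, 175.0]
ft_force: [2.2, 5.0, -1.2]
finger_gap: 15.8
grip_force: 30.4
```

```bash
python3 - <<'E'
from h import *
p=snapshot("wrist"); save(p,"w3.png"); s=sense(); print(s["tool_pos"],s["tcp_rot"],s["ft_force"],s["wrist_torque"])
E
```

```text
[484.1862319   85.41898848  87.40405939] [1.79938838e+02 3.20807594e-02 1.75028660e+02] [ 2.72321546  5.21344832 -1.5370794 ] [ 0.85273093 -0.34870568 -0.03539884]
```

View pics/w3.png

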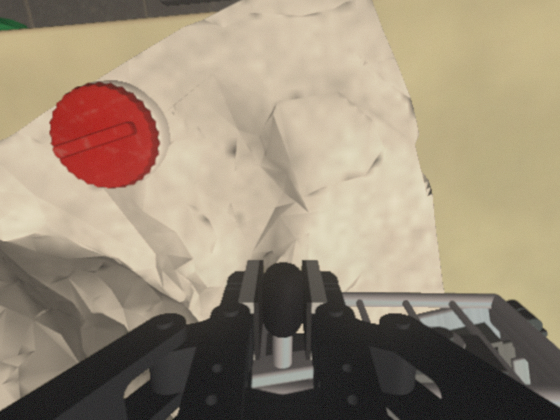

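The knob is held at (285,290), the gate follows, and the bar is clear of the catch. Continue the swing.

Request:
play_rows([
  [-1,[7,3,0],0.05],
  [-1,[7,2.5,0],0.05],
  [-1,[7,2.5,0],0.05],
  [-1,[7,2.5,0],0.05],
  [-1,[7,2.5,0],0.05],
  [-1,[7,2.5,0],0.05],
  [-1,[7,2.5,0],0.05],
  [-1,[0,0,0],0],
  [-1,[0,0,0],0],
])

```text
time: 15.13
tool_pos: [441.4, 114.4, 87.7]
tcp_rot: [179.9, 0.1, 155.0]
ft_force: [3.5, 5.6, -2.2]
finger_gap: 15.9
grip_force: 30.3
```

Request:
play_rows([
  [-1,[7,3.2,0],0.05],
  [-1,[7,2.5,0],0.05],
  [-1,[7,2.5,0],0.05],
  [-1,[7,2.5,0],0.05],
  [-1,[7,2.5,0],0.05],
  [-1,[7,2.5,0],0.05],
  [-1,[7,2.5,0],0.05],
  [-1,[7,2.5,0],0.05],
  [-1,[0,0,0],0],
  [-1,[0,0,0],0],
])

```text
time: 15.97
tool_pos: [408.0, 162.9, 87.8]
tcp_rot: [179.8, 0.1, 132.1]
ft_force: [6.3, 2.8, -1.8]
finger_gap: 16.2
grip_force: 30.3
```

Request:
play_rows([
  [-1,[0,-0.6,4],0],
  [-1,[0,-0.6,4],0],
  [-1,[0,-0.6,4],0],
  [-1,[0,-0.4,4],0],
  [-1,[0,-0.2,2],0],
  [-1,[0,0,0],0],
  [-1,[0,0,0],0],
])

```text
time: 16.55
tool_pos: [406.8, 160.9, 70.5]
tcp_rot: [179.8, 0.1, 132.1]
ft_force: [3.2, 0.8, 9.0]
finger_gap: 16.1
grip_force: 29.9
```

Request:
play_rows([
  [-0.2,[0,0,-1],0],
  [-0.2,[0,0,0],0],
  [-0.2,[0,0,0],0],
  [-0.2,[0,0,0],0],
  [-0.2,[0,0,-10],0],
  [-0.2,[0,0,-15],0],
  [-0.2,[0,0,-20],0],
  [-0.2,[0,0,-20],0],
  [-0.2,[0,0,-5],0],
  [-0.2,[0,0,0],0],
])

```text
time: 17.38
tool_pos: [406.7, 161.1, 142.5]
tcp_rot: [179.8, 0.1, 132.1]
ft_force: [0.3, 0.3, -0.8]
finger_gap: 34.1
grip_force: 0.0
```

```bash
python3 - <<'E'
from h import *
p=snapshot("wrist"); save(p,"w4.png"); s=sense(); print(s["tool_pos"],s["tcp_rot"])
for q in ["latch_knob","gate_hinge","tray_grip","timer","shaker"]: pt(p,q)
for n in ["scene","side"]:
    p=snapshot(n); pt(p,"latch_knob"); pt(p,"timer",1); pt(p,"shaker")
E
```

```text
[405.79019124 160.82021161 140.89399058] [1.79919124e+02 4.39157648e-02 1.32111516e+02]
latch_knob 0.62 [406.5 161.3  86.4]
latch_knob 0.24 [547.4 222.4  85.1]
gate_hinge 0.72 [546.9 224.4  80.9]
shaker 0.59 [449.4 304.7  -4.8]
shaker 0.57 [652.4 195.6  27.6]
latch_knob 0.69 [409.4 168.2  85.8]
latch_knob 0.62 [ 460.1 -428.9    1.3]
timer 0.94 [419.2 -10.    1.7]
shaker 0.86 [443.5 302.    3.5]
shaker 0.48 [650.4 193.4  25.7]
latch_knob 0.44 [401.  157.6  89.9]
timer 0.97 [418.9  -7.9   1.8]
shaker 0.71 [440.1 306.3   4.2]
shaker 0.64 [648.3 198.2  23.9]
```

View pics/w4.png

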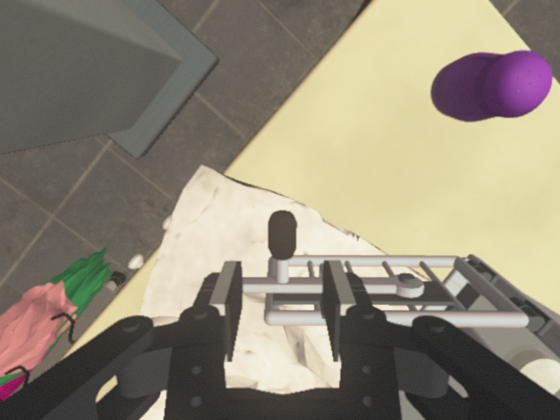

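The gate stays at about 1 rad, with the knob at (282,232) and the top rail at row 318. I'll go over the gate, lower the closed fingers behind it, and push it the rest of the way.

Request:
play_rows([
  [-1,[-21,4.5,0],0],
  [-1,[-21,4.5,0],0],
  [-1,[-21,4.5,0],0],
  [-1,[-21,4.5,0],0],
  [-1,[0,0,15],0],
  [-1,[0,0,20],0],
  [-1,[0,0,20],0],
  [-1,[0,0,11],0],
  [-1,[0,0,0],0],
  [-1,[0,0,0],0],
])

```text
time: 18.92
tool_pos: [474.5, 110.5, 74.0]
tcp_rot: [-179.9, -0.0, 132.1]
ft_force: [0.7, 0.2, -0.3]
finger_gap: -0.1
grip_force: 0.0
```

Request:
play_rows([
  [-1,[10,0,0],0],
  [-1,[10,0,0],0],
  [-1,[6.3,-0.6,0],0.05],
  [-1,[6.3,-0.6,0],0.05],
  [-1,[6.3,-0.6,0],0.05],
  [-1,[6.3,-0.6,0],0.05],
  [-1,[6.3,-0.6,0],0.05],
  [-1,[6.3,-0.6,0],0.05],
  [-1,[6.3,-0.6,0],0.05],
  [-1,[6.3,-0.6,0],0.05],
])

```text
time: 19.75
tool_pos: [430.9, 166.4, 75.6]
tcp_rot: [179.9, 0.0, 109.1]
ft_force: [0.5, -0.3, -0.5]
finger_gap: 0.2
grip_force: 0.3
```

Request:
play_rows([
  [-1,[6.3,-0.6,0],0.05],
  [-1,[6.3,-0.6,0],0.05],
  [-1,[6.3,-0.6,0],0.05],
  [-1,[6.3,-0.6,0],0.05],
  [-1,[6.3,-0.6,0],0.05],
  [-1,[6.3,-0.6,0],0.05],
  [-1,[0,0,0],0],
  [-1,[0,0,0],0],
])

```text
time: 20.42
tool_pos: [419.5, 202.1, 75.2]
tcp_rot: [179.9, -0.0, 92.2]
ft_force: [-0.6, -0.0, -0.5]
finger_gap: 0.2
grip_force: 0.0
```

Request:
play_rows([
  [-1,[5,0,0],0.03],
  [-1,[5,0,0],0.03],
  [-1,[4,0,0],0.03],
  [-1,[0,0,0],0],
  [-1,[0,0,0],0],
])

```text
time: 20.83
tool_pos: [419.5, 215.3, 74.6]
tcp_rot: [180.0, -0.0, 87.0]
ft_force: [0.1, -0.5, -0.2]
finger_gap: 0.3
grip_force: 0.0
```

```bash
python3 - <<'E'
from h import *
s=sense(); print(s["tool_pos"],s["tcp_rot"],s["ft_force"])
p=snapshot("side");pt(p,"latch_knob"); pt(p,"gate_hinge",1); pt(p,"shaker")
p=snapshot("scene");pt(p,"latch_knob");pt(p,"gate_hinge",1); pt(p,"shaker")
c=p["color"][130:260,130:300]; cv2.imwrite("pics/s5.png",cv2.cvtColor(cv2.resize(c,None,fx=4,fy=4,interpolation=2),cv2.COLOR_RGB2BGR))
E
```

```text
[419.5238751  215.32041113  74.62498175] [ 1.79971894e+02 -8.64211742e-03  8.69871004e+01] [ 0.06091137 -0.46989063 -0.18082509]
latch_knob 0.37 [402.5 275.4  89.4]
gate_hinge 0.8 [542.  222.6  85.8]
shaker 0.71 [647.4 196.4  26.2]
shaker 0.42 [440.7 306.1   3.4]
latch_knob 0.65 [404.2 276.2  81.9]
latch_knob 0.39 [670.4 162.6  -2.2]
gate_hinge 0.57 [540.1 223.6  84.8]
shaker 0.63 [444.8 303.5  -1. ]
shaker 0.54 [650.2 194.6  23.5]
```

View pics/s5.png

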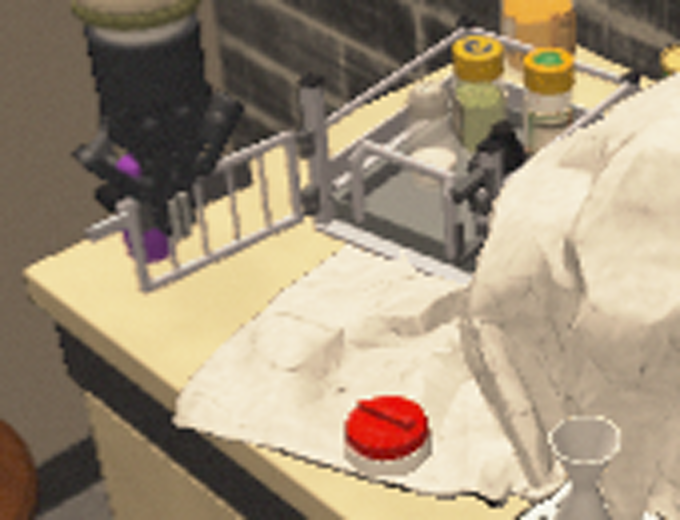

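The crop shows the gate wide open at (215,215) and about 1.82 rad from the knob position (403,276). The purple thing at (148,243) is untouched. The tray's handle bar shows at (405,160). Next I'll back off and go above the handle with the fingers turned to close along the rack's x.

Request:
play_rows([
  [-1,[-20,0,0],0],
  [-1,[-20,0,0],0],
  [-1,[0,0,-25],0],
  [-1,[0,0,-30],0],
  [-1,[0,0,-25],-0.122],
  [-0.4,[0,0,0],-0.122],
  [-0.4,[-12,31,0],0],
  [-0.4,[-12,31,0],0],
  [-0.4,[-12,31,0],0],
  [-0.4,[-12,31,0],0],
  [-0.4,[0,0,0],0],
  [-0.4,[0,0,0],0],
])

```text
time: 22.23
tool_pos: [548.8, 150.7, 153.1]
tcp_rot: [-179.9, 0.0, 100.8]
ft_force: [-0.3, -0.2, 0.1]
finger_gap: 25.6
grip_force: 0.0
```

```bash
python3 - <<'E'
from h import *
s=sense(); print(s["tool_pos"],s["tcp_rot"],s["finger_gap"])
p=snapshot("wrist");
for q in ["tray_grip","flask","shaker"]: pt(p,q)
m=regions_of("tray_grip",p)
save(p,"w6.png")
print(px(p,[582,146,94]))
E
```

```text
[548.78485239 150.74441365 153.0723033 ] [-1.79879761e+02  1.48596234e-03  1.00756896e+02] 25.57309449863869
tray_grip 0.67 [583.7 144.9  96.1]
flask 0.97 [663.  130.8  21.4]
shaker 0.95 [650.9 195.2  27.6]
[334. 251.]
```

View pics/w6.png

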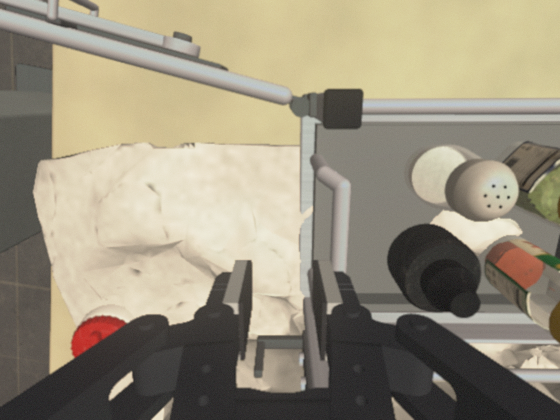

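The handle cross bar lies at columns 332–349, centred at 340, so x≈585. The flask at (435,270) and shaker at (465,185) are well behind it.

Request:
play_rows([
  [-0.4,[-5.7,17.3,0],0],
  [-0.4,[-5.7,17.3,0],0],
  [-0.4,[0,0,0],0],
  [-0.4,[0,0,20],0],
  [-0.4,[0,0,20],0],
  [-0.4,[0,0,20],0],
  [-0.4,[0,0,10],0],
  [-0.4,[0,0,6],0],
  [-0.4,[0,0,0],0],
  [-0.4,[0,0,0],0],
])

```text
time: 23.32
tool_pos: [583.9, 147.3, 86.2]
tcp_rot: [179.9, 0.0, 100.9]
ft_force: [-29.6, -6.5, 54.2]
finger_gap: 25.9
grip_force: 27.1
```

Request:
play_rows([
  [-0.4,[0,0,-20],0],
  [-0.4,[0,0,-20],0],
  [-0.4,[0,0,0],0],
  [-0.4,[0,0,0],0],
])

```text
time: 23.65
tool_pos: [585.1, 147.3, 120.7]
tcp_rot: [179.8, 0.0, 100.9]
ft_force: [0.3, 0.1, 0.7]
finger_gap: 26.0
grip_force: 0.0
```

```bash
python3 - <<'E'
from h import *
s=sense(); print(s["tool_pos"],s["tcp_rot"],s["finger_gap"],s["ft_force"])
p=snapshot("wrist");
for q in ["tray_grip","flask","shaker"]: pt(p,q)
save(p,"w7.png")
for X in ([582,146,94],s["tool_pos"]): print(px(p,X))
E
```

```text
[585.05212483 147.32521796 120.65736306] [1.79769066e+02 3.89983335e-03 1.00858071e+02] 25.994103107051266 [0.26005645 0.08186036 0.6583999 ]
tray_grip 0.79 [582.7 144.6  96.4]
flask 0.86 [663.4 131.3  24.7]
shaker 0.73 [651.5 192.8  25.4]
[273. 258.]
[279. 282.]
```

View pics/w7.png

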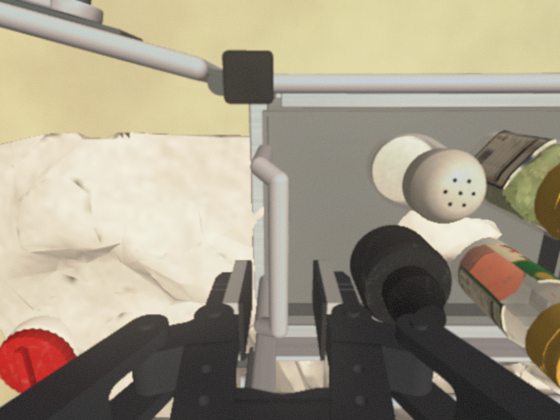

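The picture shows the handle bar at columns 270–288, centred between the fingers at 251 and 314. Nothing has been displaced; flask and shaker are standing at (400,275) and (445,185). I'll descend again slowly and watch for where contact starts.

Request:
play_rows([
  [-0.4,[0,-2,0],0],
  [-0.4,[0,0,8],0],
  [-0.4,[0,0,6],0],
  [-0.4,[0,0,4],0],
  [-0.4,[0,0,0],0],
  [-0.4,[0,0,0],0],
  [-0.4,[0,0,0],0],
])

```text
time: 24.43
tool_pos: [582.3, 146.4, 100.2]
tcp_rot: [-180.0, 0.0, 100.8]
ft_force: [-0.2, -0.0, 0.2]
finger_gap: 25.4
grip_force: 0.0
```

Request:
play_rows([
  [-0.4,[0,0,2],0],
  [-0.4,[0,0,2],0],
  [-0.4,[0,0,2],0],
  [-0.4,[0,0,0],0],
  [-0.4,[0,0,0],0],
])

```text
time: 24.85
tool_pos: [582.1, 146.4, 94.1]
tcp_rot: [-180.0, -0.0, 100.8]
ft_force: [-0.0, 0.2, -0.2]
finger_gap: 25.6
grip_force: 0.0
```

Request:
play_rows([
  [-0.4,[0,0,2],0],
  [-0.4,[0,0,2],0],
  [-0.4,[0,0,0],0],
  [-0.4,[0,0,0],0],
])

```text
time: 25.18
tool_pos: [582.1, 146.4, 90.0]
tcp_rot: [-180.0, -0.0, 100.8]
ft_force: [0.0, 0.3, 0.7]
finger_gap: 25.5
grip_force: 0.0
```

Request:
play_rows([
  [-0.4,[0,0,1],0],
  [-0.4,[0,0,1.5],0],
  [-0.4,[0,0,0],0],
  [-0.4,[0,0,0],0],
])

```text
time: 25.52
tool_pos: [582.4, 146.4, 87.9]
tcp_rot: [180.0, 0.0, 100.8]
ft_force: [-0.2, -0.3, 0.6]
finger_gap: 25.6
grip_force: 0.1
```

Request:
play_rows([
  [-0.4,[0,0,1],0],
  [-0.4,[0,0,1.5],0],
  [-0.4,[0,0,0],0],
  [-0.4,[0,0,0],0],
])

```text
time: 25.85
tool_pos: [582.1, 146.4, 84.9]
tcp_rot: [-180.0, 0.0, 100.8]
ft_force: [-0.1, 0.6, -0.1]
finger_gap: 25.3
grip_force: 0.0
```

Request:
play_rows([
  [-0.4,[0,0,1],0],
  [-0.4,[0,0,1],0],
  [-1,[0,0,0],0],
  [-1,[0,0,0],0],
  [-1,[0,0,0],0],
  [-1,[0,0,0],0],
  [-1,[0,0,0],0],
  [-1,[0,0,0],0],
], force=30)

```text
time: 26.52
tool_pos: [579.0, 145.8, 83.1]
tcp_rot: [-179.6, 0.0, 100.8]
ft_force: [-17.1, -3.8, 15.1]
finger_gap: 17.6
grip_force: 29.5
```

The gap is 17.6 mm rather than 10, so this isn't a clean grip. I'll open, lift a few millimetres, and close again.

Request:
play_rows([
  [-0.4,[0,0,0],0],
  [-0.4,[0,0,0],0],
  [-0.4,[0,-1.5,-2],0],
  [-0.4,[0,-1.5,-2],0],
  [-0.4,[0,0,-2],0],
  [-0.4,[0,0,0],0],
  [-0.4,[0,0,0],0],
])

```text
time: 27.1
tool_pos: [579.7, 145.9, 89.7]
tcp_rot: [179.9, 0.0, 100.8]
ft_force: [0.1, 0.0, -0.2]
finger_gap: 25.7
grip_force: 0.0
```

```bash
python3 - <<'E'
from h import *
s=sense(); print(s["tool_pos"],s["finger_gap"],s["ft_force"])
for n in ["wrist","scene","side"]:
    p=snapshot(n); print(n)
    for q in ["tray_grip","flask","shaker","jar_red","jar_blue"]: pt(p,q,1)
    if n=="wrist":
        g=p["color"].mean(2)
        for r in (170,190,210,230): print(r,(g[r,225:335:3]).astype(int))
        print(px(p,[582,146,94]),px(p,[582,166,94]),px(p,s["tool_pos"]))
E
```

```text
[579.71307961 145.89847171  89.74280375] 25.73187509916115 [ 0.13333417  0.0055194  -0.22213849]
wrist
tray_grip 0.58 [584.1 145.9  97.3]
flask 0.87 [664.4 128.4  21.5]
shaker 0.63 [652.  194.3  24.7]
jar_red 0.77 [725.2 136.3  24.5]
jar_blue 0.74 [715.8 203.3  24.7]
170 [223 223 221 220 217 215 219 223 224 225 205 184 121 163 184 185 182 168
 144 135 136 133 136 136 135 132 135 132 136 134 134 134 135 132 132 132
 134]
190 [215 215 215 214 212 217 220 222 224 222 198 183 198 154 110 128 143 153
 163 170 173 182 193 196 197 191 147 133 135 131 133 133 134 133 132 135
 131]
210 [226 227 229 229 227 226 226 222 221 220 216 177 204 203 202 186 138 128
 120 136 164 181 192 193 196 192 172 131 133 133 134 133 135 136 132 133
 132]
230 [222 224 223 221 218 222 224 225 222 221 219 217 220 222 221 187 136 130
 117 137 164 180 188 195 194 192 165 134 135 132 133 133 135 132 131 134
 133]
[285. 287.] [294. 244.] [280. 282.]
scene
tray_grip 0.57 [585.3 142.8  93.8]
flask 0.73 [649.8 194.2  23.3]
shaker 0.59 [652.4 190.7  24.9]
jar_red 0.61 [729.7 138.2  20. ]
jar_blue 0.51 [709.7 205.4  21.6]
side
tray_grip 0.55 [578.3 144.3  89.8]
shaker 0.78 [646.3 197.8  24.5]
jar_blue 0.7 [711.3 201.4  25.5]
```

A fixed or tray part at about z 86 sits just in front of the bar (x≈570). So I'll pinch the bar at x≈585 with the tips at z≈90, above that part.

Request:
play_rows([
  [-0.4,[0,2.6,-1],0],
  [-0.4,[0,2.6,0],0],
  [-0.4,[0,0,0],0],
  [-0.4,[0,0,0],0],
  [-1,[0,0,0],0],
  [-1,[0,0,0],0],
  [-1,[0,0,0],0],
  [-1,[0,0,0],0],
  [-1,[0,0,0],0],
  [-1,[0,0,0],0],
])

```text
time: 28.83
tool_pos: [583.4, 146.6, 90.3]
tcp_rot: [-179.9, 0.0, 100.8]
ft_force: [-5.2, -2.0, 4.3]
finger_gap: 8.5
grip_force: 29.5
```

Bar gripped (8.5 mm reads like 10, as the knob read 15.6 for 17). Draw gently.

Request:
play_rows([
  [-1,[0,-1,0],0],
  [-1,[0,-2,0],0],
  [-1,[0,-3,0],0],
  [-1,[0,-4,0],0],
  [-1,[0,-4,0],0],
  [-1,[0,-4,0],0],
  [-1,[0,-4,0],0],
  [-1,[0,-3,0],0],
  [-1,[0,-2,0],0],
  [-1,[0,-1,0],0],
  [-1,[0,0,0],0],
])

```text
time: 29.75
tool_pos: [556.5, 141.6, 90.3]
tcp_rot: [-180.0, -0.0, 100.8]
ft_force: [-1.4, 0.1, 1.4]
finger_gap: 8.1
grip_force: 29.5
```

Request:
play_rows([
  [-1,[0,-1,0],0],
  [-1,[0,-2,0],0],
  [-1,[0,-3.5,0],0],
  [-1,[0,-5,0],0],
  [-1,[0,-5,0],0],
  [-1,[0,-5,0],0],
  [-1,[0,-5,0],0],
  [-1,[0,-5,0],0],
  [-1,[0,-5,0],0],
  [-1,[0,-3.5,0],0],
  [-1,[0,-2,0],0],
  [-1,[0,-1,0],0],
])

```text
time: 30.75
tool_pos: [514.3, 133.5, 90.3]
tcp_rot: [-180.0, -0.0, 100.8]
ft_force: [1.3, 2.1, -1.2]
finger_gap: 8.1
grip_force: 29.4
```

Request:
play_rows([
  [-1,[0,-1,0],0],
  [-1,[0,-2,0],0],
  [-1,[0,-3.5,0],0],
  [-1,[0,-5,0],0],
  [-1,[0,-5,0],0],
  [-1,[0,-5,0],0],
  [-1,[0,-5,0],0],
  [-1,[0,-4,0],0],
  [-1,[0,-3,0],0],
  [-1,[0,-2,0],0],
  [-1,[0,-1,0],0],
  [-1,[0,0,0],0],
])

```text
time: 31.75
tool_pos: [478.4, 126.7, 90.3]
tcp_rot: [-180.0, -0.0, 100.8]
ft_force: [-2.4, 3.8, 0.9]
finger_gap: 8.4
grip_force: 29.7
```

Request:
play_rows([
  [-1,[0,-1,0],0],
  [-1,[0,-2,0],0],
  [-1,[0,-2,0],0],
  [-1,[0,-2,0],0],
  [-1,[0,-2,0],0],
  [-1,[0,-2,0],0],
  [-1,[0,-1,0],0],
  [-1,[0,-1,0],0],
  [-1,[0,0,0],0],
  [-1,[0,0,0],0],
])

```text
time: 32.58
tool_pos: [465.9, 124.3, 90.3]
tcp_rot: [-180.0, -0.0, 100.8]
ft_force: [-1.9, 5.0, -0.3]
finger_gap: 8.1
grip_force: 29.6
```

Request:
play_rows([
  [-1,[0,-1,0],0],
  [-1,[0,-1,0],0],
  [-1,[0,-1,0],0],
  [-1,[0,-0.5,0],0],
  [-1,[0,0,0],0],
  [-1,[0,0,0],0],
])

```text
time: 33.08
tool_pos: [462.5, 123.6, 90.3]
tcp_rot: [-180.0, -0.0, 100.8]
ft_force: [0.2, 5.0, -1.2]
finger_gap: 8.4
grip_force: 29.5
```

Request:
play_rows([
  [-1,[0,-1,0],0],
  [-1,[0,-1,0],0],
  [-1,[0,-1,0],0],
  [-1,[0,0,0],0],
  [-1,[0,0,0],0],
  [-1,[0,0,0],0],
])

```text
time: 33.58
tool_pos: [460.4, 123.2, 90.3]
tcp_rot: [179.9, -0.0, 100.8]
ft_force: [4.9, 6.8, -4.8]
finger_gap: 8.5
grip_force: 29.4
```

Request:
play_rows([
  [-1,[0,-0.7,0],0],
  [-1,[0,-0.7,0],0],
  [-1,[0,0,0],0],
  [-1,[0,0,0],0],
])

```text
time: 33.92
tool_pos: [460.3, 123.2, 90.4]
tcp_rot: [179.7, -0.0, 100.8]
ft_force: [12.1, 8.1, -10.7]
finger_gap: 8.3
grip_force: 29.1
```

At the stop. Relax, release slowly and rise clear.

Request:
play_rows([
  [-1,[0,1,0],0],
  [-1,[0,0.5,0],0],
  [-1,[0,0,0],0],
  [-0.6,[0,0,0],0],
  [-0.6,[0,0,0],0],
  [-0.5,[0,0,0],0],
  [-0.5,[0,0,0],0],
  [-0.5,[0,0,0],0],
])

```text
time: 34.58
tool_pos: [459.8, 122.7, 90.3]
tcp_rot: [-180.0, 0.0, 100.8]
ft_force: [0.3, -0.8, -0.8]
finger_gap: 21.4
grip_force: 0.0
```

Request:
play_rows([
  [-0.5,[0,0,-3],0],
  [-0.5,[0,0,-8],0],
  [-0.5,[0,0,-15],0],
  [-0.5,[0,0,-25],0],
  [-0.5,[0,0,-25],0],
  [-0.5,[0,0,-25],0],
  [-0.5,[0,0,-15],0],
  [-0.5,[0,0,0],0],
  [-0.5,[0,0,0],0],
])

```text
time: 35.33
tool_pos: [460.6, 123.1, 207.8]
tcp_rot: [179.8, 0.0, 100.8]
ft_force: [-0.2, 0.7, -0.7]
finger_gap: 21.5
grip_force: 0.0
```

```bash
python3 - <<'E'
from h import *
s=sense(); print(s["tool_pos"],s["finger_gap"],s["ft_force"],s["time"])
for n in ["wrist","scene","side"]:
    p=snapshot(n); print(n)
    for q in ["tray_grip","latch_knob","gate_hinge","flask","shaker","jar_red","jar_blue","timer","jigger","tamper","sugar_box"]: pt(p,q,2 if q in("shaker","latch_knob") else 1)
E
```

```text
[460.61812069 123.12348267 207.81019001] 21.460415197316433 [-0.21292616  0.74969217 -0.71459874] 35.3333
wrist
tray_grip 0.73 [462.7 124.1  96.4]
gate_hinge 0.64 [546.1 223.7  83.4]
flask 0.83 [541.3 105.   22.4]
shaker 0.63 [527.1 168.7  24. ]
jar_red 0.93 [601.7 114.   19.8]
jar_blue 0.96 [594.9 176.2  18.8]
timer 0.79 [424.4  -4.5   0.7]
scene
tray_grip 0.71 [462.7 122.6  92.5]
latch_knob 0.53 [407.1 278.7  83.9]
gate_hinge 0.98 [541.5 224.5  84.8]
flask 0.8 [543.3 103.7  21.6]
shaker 0.69 [529.2 170.9  22.6]
shaker 0.48 [439.  302.7   2.1]
jar_red 0.84 [611.4 115.1  18.9]
jar_blue 0.6 [584.6 181.4  22.1]
timer 0.88 [419.   -8.1   2.8]
jigger 0.68 [ 454.9 -159.6   17.2]
tamper 0.91 [ 450.5 -280.1   17.4]
sugar_box 0.9 [ 463.  -428.8    2.4]
side
tray_grip 0.63 [458.2 119.4  89.2]
latch_knob 0.41 [399.4 271.2  89.1]
gate_hinge 0.66 [542.2 222.6  86.3]
flask 0.51 [536.  105.8  24.6]
shaker 0.64 [525.2 172.8  25.1]
shaker 0.61 [445.8 305.8   2.5]
jar_blue 0.61 [590.  179.4  22.8]
timer 0.61 [420.2  -9.6   2.5]
jigger 0.64 [ 449.8 -164.    20.7]
tamper 0.93 [ 445.4 -275.1   14.5]
sugar_box 0.83 [ 457.2 -426.9    1.4]
```

Tray fully out, items moved with it and are standing, gate still wide open, bystanders unmoved.

```bash
python3 -c "
from bench import *
print(hand_in())"
```

```text
the job is handed in; nothing more can be done
None
```

The job is handed in at about 35 s: the latch bar was lifted free after a gentle feel (pad touched at about 11 N at the wrist), the gate stands at about 1.8 rad, the tray is drawn to its stop with its four items in place, and the bystanders haven't moved. On the first reach for the tray handle the fingers struck something by the handle at about 62 N; I backed off, nothing had shifted, and the verdict wasn't reported.

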